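Put the hand stamps back in their labelled bays

TASK

Two wooden hand stamps have been left out on the collage table: one with a square foot and one with a round foot. Put each back in the storage bay whose picture label shows the shape of its foot, standing upright with its foot flat on the bay's floor; set it down rather than dropping it, and let go.

Things in the scene. Friction and masses are not known exactly. Their poses are not given: they have to be found in the camera images.
- stamp_square: hand stamp with a square foot, standing on the table. Foot: a square 60 x 60 mm of dark rubber under pale wood, 16 mm thick. On the same axis a turned brown wooden handle: neck 20 mm diameter, then a cylindrical grip 30 mm in diameter from 44 to 76 mm above the underside; 82 mm tall in all, about 0.12 kg. Origin: centre of the underside; z up along the handle. x and y are parallel to the foot's sides.
- stamp_round: hand stamp with a round foot, standing on the table. Foot: a disc 60 mm in diameter of dark rubber under pale wood, 16 mm thick. On the same axis a turned brown wooden handle: neck 20 mm diameter, then a cylindrical grip 30 mm in diameter from 44 to 76 mm above the underside; 82 mm tall in all, about 0.12 kg. Origin: centre of the underside; z up along the handle.
- bay_square: fixed open square wooden bay, label with a black square (30 mm); empty; one of three in a row on a rack, 108 mm apart along y. Inside 88 x 88 mm, walls 5 mm, rim 22 mm and inner floor 5 mm above its underside, which is 12 mm above the table. Origin: centre of the underside. z up; label (white card 38 x 80 mm, flat, at rim height) centred 70 mm along +x. The square foot fits in at any yaw.
- bay_round: fixed open square wooden bay, label with a black disc (33 mm); empty; one of three in a row on a rack, 108 mm apart along y. Inside 88 x 88 mm, walls 5 mm, rim 22 mm and inner floor 5 mm above its underside, which is 12 mm above the table. Origin: centre of the underside. z up; label (white card 38 x 80 mm, flat, at rim height) centred 70 mm along +x. The third bay holds its own like stamp, top 99 mm above the table.

How it is judged:
By the outcome, as a careful person would: the job done as asked, in the order asked, and still so for the second after the job is handed in, with the robot touching nothing.
It also fails if it takes over 64 s, if anything falls off the work surface, if the arm or the gripper's body presses on something with over 40 N, if the wrist force passes 120 N, or if a joint passes its speed limit or range.

ROBOT

A 6-joint arm with a two-finger parallel gripper is mounted at the origin on the work surface. World frame = base frame: x ahead of the robot, y to its left, z up, the work surface at z = 0. Lengths are in m, angles in rad, forces in N, time in s.
With the tool pointing down it reaches from about 0.35 to 0.875 m from the base axis. Payload 4.2 kg.
Tool frame: the origin (TCP) lies midway between the tips of the shut fingers; the grasp point (between the pads) lies 19 mm behind it; z points along the fingers, y is the line along which they close (so a half turn about z gives the same grasp; the last joint's range is limited). The gripper opens to 87 mm and grips with 3 to 60 N. Pads are 19 mm wide; open, the fingers measure 117 mm over their backs; the gripper's body (75 mm by 190 mm) begins 51 mm behind the grasp point.
Start: joints at [-0.901, 0.385, 0.008, 0, -1.194, -0.259], TCP at [0.25, -0.573, 0.223] pointing down, gripper open.
Joint ranges: [-3.14, 3.14], [-1.21, 2.06], [-1.07, 1.41], [-3.16, 2.05], [-2.99, -0.16], [-3.1, 3.1]. Speed limits (rad/s): [2.79, 2.79, 3.14, 3.14, 3.14, 3.14].

INTERFACE

Orientations are given as a unit quaternion [x, y, z, w].
In Python, from bench import manip gives the robot as it stands.
- The arm moves only by the tool servo_tool, never from a script. Its argument "increments" is a list of rows, each a list of 2 entries, a list of its own where there are three numbers: the shift along the tool's x, y, z in mm, then the turn about the tool's z in rad. A call has 1 to 5 rows; each row shifts and turns the commanded pose from where the row before left it, along the tool's axes as they then stand; what a row does not reach is not made up. A row lasts 1/10 s, in which the tool goes at most 50 mm and 8.59 degrees, less where a joint would pass 70% of its speed; a pose out of reach is approached as far as the arm can. A call is refused whole if a number of a shift passes 50 or a number of a turn 0.15, either way. A call with a gripper value outside its range is refused whole. "fingers" is the opening in per cent of the stroke, from 0 (shut) to 100 (fully open), set as the call begins (left out, the last holds). The fingers move at their own pace and stop on an object; the grip force is fixed at half the most. Time passes only in rows, so rows that do not move let the fingers close. It gives the time, the measured TCP pose, the force, the opening and the grip force at its end, in the units of the state.
- manip.read_state(): the state, without advancing time (a new reading comes with each control period).
- manip.camera(name): name is "scene" or "side" or "wrist"; returns the picture (400x640x3 uint8, blue, green, red); there is no depth.
- manip.camera_model(name): a dict with "K" (3x3 intrinsics, pixels), "R" (3x3) and "t" (3): a world point X has camera coordinates R X + t; the wrist camera has in their place "tool_from_camera" (4x4, takes a point from camera to tool coordinates, whose origin is the TCP and whose axes are the flange's). Camera axes: x right, y down, z forward; pixel columns grow to the right and rows downward; lengths in m; the calibration is good to about 2 mm. A picture is of the moment at which its call begins: read the wrist's pose just before it. camera_model takes no time and is no camera call.
- manip.sign_off(): hands the job in; it is judged then, once.
Trained networks look in the newest picture that a camera, given by its name, has taken for a name from the list of things; names that differ only in an ending like _2 or _b are one class to them, and where a whole thing is asked for, a point or a joint stands for the part that bears it (a point fixed in the world has none). Each returns a list of dicts, best first, with "score" (0 to 1); they miss things now and then, are a little off and sometimes report something else, mostly with a low value. They report only what shows in the picture. A call takes as long as a camera call.
- manip.silhouettes(camera, name): "pixels" (400x640 bool, what is visible of it) and "at" ([column, row] in pixels, amid what is visible of it).
The state is a dict: "time_s": time; "joint_pos": joint angles; "joint_vel": joint speeds; "effort": joint torques, N m; "tcp_pos": TCP position; "ee_rot": TCP orientation; "wrist_force": force on the tool from outside, world axes, zero at the start; "wrist_torque": the same for the moment, N m; "gripper_width": finger opening in m; "grip_force": force on a finger pad.
Only numpy, scipy, OpenCV 4.12 (cv2) and the standard library are available. Lean on these libraries where they do the work, as an engineer would, in place of code of your own. Each camera call takes 0.05 s, during which the arm holds its last target. There are 200 camera calls.

## Working session

There is one attempt and no reset: what is moved stays moved. The work goes in short steps, Python scripts to look and compute and a tool call to move; the robot and the scene stay as the last step left them, time stands still between calls to the robot, and variables do not carry over. Pictures are saved under pics/ and viewed, at most 10 in all, crops included, and the job is handed in when it is done.

Besides the shell and the picture viewer there is one more tool, called after "Emit:" as name(argument=value, ...), one argument or row to a line, values as JSON. servo_tool: Moves the arm, as the interface text tells. Its arguments: {"type":"object","properties":{"increments":{"type":"array","items":{"type":"array"}},"fingers":{"type":"number"}},"required":["increments"]}

```bash
mkdir -p pics; cat > h.py <<'E'
import numpy as np, cv2
from bench import manip
def ray(cam,px,z):
    m=manip.camera_model(cam);K,R,t=[np.array(m[k]) for k in("K","R","t")]
    d=R.T@np.linalg.inv(K)@np.array([px[0],px[1],1.]);c=-R.T@t
    return c+d*(z-c[2])/d[2]
def proj(cam,X):
    m=manip.camera_model(cam);p=np.array(m["K"])@(np.array(m["R"])@np.array(X)+np.array(m["t"]));return p[:2]/p[2]
E
python3 - <<'E'
from h import *
for c in("scene","side"):
    cv2.imwrite(f"pics/{c}1.png",manip.camera(c))
    m=manip.camera_model(c);print(c,-np.array(m["R"]).T@np.array(m["t"]))
    for n in("stamp_square","stamp_round","bay_square","bay_round"):
        for d in manip.silhouettes(c,n)[:3]:
            ys,xs=np.nonzero(d["pixels"]);print(n,round(d["score"],2),d["at"],xs.min(),xs.max(),ys.min(),ys.max(),ray(c,d["at"],.034).round(3))
s=manip.read_state();print(s["time_s"],s["tcp_pos"],s["ee_rot"],s["gripper_width"])
E
```

```text
scene [ 1.43061654 -0.56712985  0.81759451]
stamp_square 0.75 [290.6, 233.1] 277 308 211 245 [ 0.583 -0.121  0.034]
stamp_round 0.58 [190.9, 257.5] 181 205 236 272 [ 0.531 -0.372  0.034]
bay_square 0.9 [365.9, 192.3] 346 393 174 210 [0.541 0.157 0.034]
bay_round 0.71 [399.8, 187.1] 378 428 169 203 [0.574 0.257 0.034]
side [-0.22987599  0.71272205  1.01046488]
stamp_square 0.94 [343.1, 189.8] 329 355 172 203 [ 0.546 -0.09   0.034]
stamp_square 0.25 [412.9, 160.8] 401 419 144 171 [ 0.501 -0.354  0.034]
stamp_round 0.65 [412.9, 160.4] 401 419 145 171 [ 0.503 -0.355  0.034]
bay_square 0.94 [275.0, 242.5] 248 302 217 266 [0.512 0.191 0.034]
bay_round 0.65 [236.5, 256.2] 211 263 228 280 [0.539 0.295 0.034]
0.5 [ 0.24956547 -0.57295405  0.22251043] [-2.03939368e-01  9.78983520e-01  4.67307751e-05 -1.40727965e-05] 0.08742949173692235
```

View pics/scene1.png

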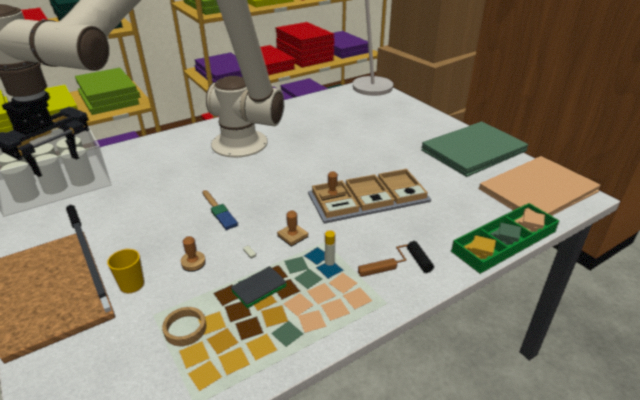

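View pics/side1.png

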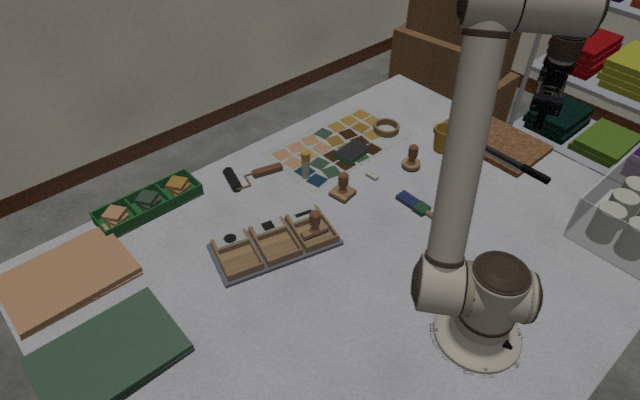

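Scene view: the square stamp is at about (291,230) and the round stamp at (191,255). The rack runs from (330,190) to (405,190), with the bar bay (occupied) on the left, then the square bay, then the disc bay. The side view agrees. Next I fit poses from both views.

```bash
cat >> h.py <<'E'
from scipy.optimize import least_squares
A=np.linspace(0,2*np.pi,40)
def circ(r,z): return np.c_[r*np.cos(A),r*np.sin(A),0*A+z]
def model(n):
    h=np.vstack([circ(.015,.044),circ(.015,.076),circ(.011,.082)])
    if n=="stamp_round": return np.vstack([circ(.03,0),circ(.03,.016),h])
    if n=="stamp_square": return np.vstack([np.array([[a,b,z] for a in(-.03,.03) for b in(-.03,.03) for z in(0,.016)]),h])
    return np.array([[a,b,z] for a in(-.049,.049) for b in(-.049,.049) for z in(.012,.034)]+[[.089,b,.034] for b in(-.04,.04)])
def projs(c,X):
    m=manip.camera_model(c);p=(X@np.array(m["R"]).T+np.array(m["t"]))@np.array(m["K"]).T;return p[:,:2]/p[:,2:]
def hull(pts):
    return cv2.convexHull(pts.astype(np.float32))[:,0]
def place(n,q):
    c,s=np.cos(q[2]),np.sin(q[2]);M=model(n);return np.c_[M[:,:2]@np.array([[c,s],[-s,c]])+q[:2],M[:,2]]
def feat(P): # support function in 8 directions
    d=np.array([[np.cos(a),np.sin(a)] for a in np.arange(16)*np.pi/8]);return (P@d.T).max(0)
E
python3 - <<'E'
from h import *
g={"stamp_square":(.57,-.1,.3),"stamp_round":(.52,-.36,0),"bay_square":(.53,.17,-.3),"bay_round":(.555,.275,-.3)}
for c in("scene","side"): manip.camera(c)
for n,q0 in g.items():
    obs={}
    for c in("scene","side"):
        d=manip.silhouettes(c,n)[0];ys,xs=np.nonzero(d["pixels"]);obs[c]=feat(np.c_[xs,ys]+0.)
    for cs in(("scene",),("side",),("scene","side")):
        f=lambda q:np.concatenate([feat(projs(c,place(n,q)))-obs[c] for c in cs])
        r=least_squares(f,q0,x_scale=[.01,.01,.2],diff_step=1e-4,loss="soft_l1");print(n,cs,r.x.round(4),"rms",np.sqrt((r.fun**2).mean()).round(2))
print(np.array(manip.camera_model("wrist")["tool_from_camera"]).round(3),manip.camera_model("wrist")["K"])
from scipy.spatial.transform import Rotation as R
print(R.from_quat(manip.read_state()["ee_rot"]).as_matrix().round(3))
E
```

```text
stamp_square ('scene',) [ 0.5609 -0.1039  0.1455] rms 0.73
stamp_square ('side',) [ 0.5624 -0.101   0.3062] rms 0.62
stamp_square ('scene', 'side') [ 0.5618 -0.1029  0.1663] rms 0.74
stamp_round ('scene',) [ 0.5153 -0.3647 -0.3368] rms 0.57
stamp_round ('side',) [ 0.5177 -0.3638  0.9915] rms 0.39
stamp_round ('scene', 'side') [ 0.5166 -0.3644 -0.3375] rms 0.55
bay_square ('scene',) [ 0.5265  0.1762 -0.2462] rms 1.94
bay_square ('side',) [ 0.5116  0.1854 -0.2222] rms 0.86
bay_square ('scene', 'side') [ 0.5139  0.1841 -0.2169] rms 2.1
bay_round ('scene',) [ 0.5531  0.2828 -0.2476] rms 1.59
bay_round ('side',) [ 0.5404  0.2893 -0.237 ] rms 1.08
bay_round ('scene', 'side') [ 0.543   0.2887 -0.231 ] rms 1.88
[[ 0.001 -0.956 -0.295  0.082]
 [ 1.     0.001 -0.    -0.   ]
 [ 0.    -0.295  0.956 -0.163]
 [ 0.     0.     0.     1.   ]] [[294.74064905   0.         317.04973771]
 [  0.         294.74064905 198.99648584]
 [  0.           0.           1.        ]]
[[-0.917 -0.399  0.   ]
 [-0.399  0.917  0.   ]
 [-0.     0.    -1.   ]]
```

Emit:
servo_tool(
  increments=[
    [[-33, 8.5, 0], 0],
    [[-33, 8.5, 0], 0],
    [[-33, 8.5, 0], 0],
    [[-33, 8.5, 0], 0],
    [[-33, 8.5, 0], 0],
  ],
)

```text
time_s: 1.5
tcp_pos: [0.3849, -0.4672, 0.2227]
ee_rot: [-0.204, 0.979, -0.0, 0.0]
wrist_force: [0.2, -0.3, 0.7]
gripper_width: 0.087
grip_force: 0.0
```

Emit:
servo_tool(
  increments=[
    [[-33, 8.5, 10], 0],
    [[-33, 8.5, 10], 0],
    [[-33, 8.5, 10], 0],
    [[-32, 8.5, 10], 0],
    [[0, 0, 0], 0],
  ],
)

```text
time_s: 2.0
tcp_pos: [0.4925, -0.382, 0.1807]
ee_rot: [-0.206, 0.979, 0.001, -0.001]
wrist_force: [-0.3, 0.8, -0.4]
gripper_width: 0.0872
grip_force: 0.0
```

```bash
cat >> h.py <<'E'
from scipy.spatial.transform import Rotation as Rn
def wcam():
    s=manip.read_state();T=np.eye(4);T[:3,:3]=Rn.from_quat(s["ee_rot"]).as_matrix();T[:3,3]=s["tcp_pos"]
    m=manip.camera_model("wrist");W=np.linalg.inv(T@np.array(m["tool_from_camera"]))
    return s,dict(K=m["K"],R=W[:3,:3],t=W[:3,3])
def pm(m,X):
    p=(X@np.array(m["R"]).T+np.array(m["t"]))@np.array(m["K"]).T;return p[:,:2]/p[:,2:]
def totool(s,X): return (Rn.from_quat(s["ee_rot"]).inv().apply(np.array(X)-s["tcp_pos"])*1000).round(1)
def wfit(n,q0,png,overlay=True):
    s,m=wcam();im=manip.camera("wrist")
    ds=manip.silhouettes("wrist",n);print([(round(d["score"],2),d["at"]) for d in ds])
    q=np.array(q0)
    if ds:
        d=ds[0];ys,xs=np.nonzero(d["pixels"]);o=feat(np.c_[xs,ys]+0.);print("bbox",xs.min(),xs.max(),ys.min(),ys.max())
        r=least_squares(lambda q:feat(pm(m,place(n,q)))-o,q0,x_scale=[.01,.01,.2],diff_step=1e-4,loss="soft_l1");q=r.x
        print(n,q.round(4),"rms",np.sqrt((r.fun**2).mean()).round(2))
    for p in pm(m,place(n,q)): cv2.circle(im,tuple(int(v) for v in p),1,(0,0,255),-1)
    if png: cv2.imwrite("pics/"+png,im)
    print("t",s["time_s"],"tcp",np.round(s["tcp_pos"],4),"w",s["gripper_width"]);return s,q
E
python3 - <<'E'
from h import *
s,q=wfit("stamp_round",(.5166,-.3644,0),"w1.png")
print(totool(s,[.5166,-.3644,.041]),totool(s,[*q[:2],.041]))
E
```

```text
[(0.82, [326.4, 205.6])]
bbox 299 351 177 237
stamp_round [ 0.5124 -0.3635  0.0931] rms 0.44
t 2.0 tcp [ 0.4925 -0.382   0.1807] w 0.08720398967570721
[-29.3   6.1 139.6] [-25.9   8.6 139.7]
```

View pics/w1.png

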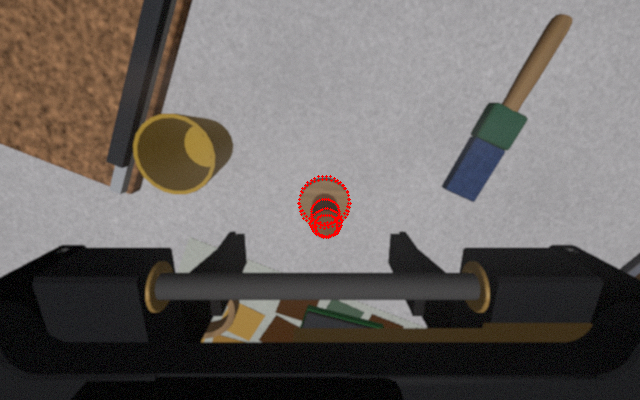

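Wrist view: the round stamp is at (325,205) and the fit overlay matches. The yellow cup is at (180,150), clear of the fingers. I'm moving over the stamp.

Emit:
servo_tool(
  increments=[
    [[-15, 5, 20], 0],
    [[-15, 4, 20], 0],
    [[0, 0, 25], 0],
    [[0, 0, 0], 0],
    [[0, 0, 0], 0],
  ],
)

```text
time_s: 2.6
tcp_pos: [0.5138, -0.3655, 0.1182]
ee_rot: [-0.204, 0.979, -0.0, -0.0]
wrist_force: [-0.2, -0.6, 0.4]
gripper_width: 0.0871
grip_force: 0.0
```

```bash
python3 - <<'E'
from h import *
s,q=wfit("stamp_round",(.5156,-.364,0),None)
print(totool(s,[.5156,-.364,.041]),totool(s,[*q[:2],.041]))
E
```

```text
[(0.93, [321.1, 201.6])]
bbox 288 351 165 240
stamp_round [ 0.5128 -0.3635 -0.0724] rms 0.42
t 2.6 tcp [ 0.5138 -0.3655  0.1182] w 0.08712017496716716
[-2.2  0.7 77.2] [ 0.2  2.2 77.2]
```

Emit:
servo_tool(
  increments=[
    [[-1, 1.5, 25], 0],
    [[0, 0, 25], 0],
    [[0, 0, 20], 0],
    [[0, 0, 7], 0],
    [[0, 0, 0], 0],
  ],
)

```text
time_s: 3.2
tcp_pos: [0.5146, -0.363, 0.0408]
ee_rot: [-0.204, 0.979, -0.0, -0.0]
wrist_force: [0.5, -0.3, -0.7]
gripper_width: 0.0868
grip_force: 0.0
```

Emit:
servo_tool(
  increments=[
    [[0, 0, 0], 0],
    [[0, 0, 0], 0],
    [[0, 0, 0], 0],
    [[0, 0, 0], 0],
    [[0, 0, 0], 0],
  ],
  fingers=0,
)

```text
time_s: 3.7
tcp_pos: [0.5148, -0.3627, 0.0409]
ee_rot: [-0.204, 0.979, -0.0, 0.0]
wrist_force: [-0.7, -0.0, 0.3]
gripper_width: 0.0551
grip_force: 0.0
```

Emit:
servo_tool(
  increments=[
    [[0, 0, 0], 0],
    [[0, 0, 0], 0],
    [[0, 0, 0], 0],
    [[0, 0, 0], 0],
    [[0, 0, 0], 0],
  ],
)

```text
time_s: 4.2
tcp_pos: [0.5147, -0.3627, 0.0405]
ee_rot: [-0.204, 0.979, -0.0, 0.0]
wrist_force: [1.1, 0.2, -0.5]
gripper_width: 0.0289
grip_force: 30.0
```

Emit:
servo_tool(
  increments=[
    [[0, 0, -20], 0],
    [[0, 0, -40], 0],
    [[0, 0, -40], 0],
    [[0, 0, -40], 0],
    [[0, 0, -20], 0],
  ],
)

```text
time_s: 4.7
tcp_pos: [0.5158, -0.3633, 0.2047]
ee_rot: [-0.204, 0.979, -0.002, 0.002]
wrist_force: [-0.0, -0.1, -0.8]
gripper_width: 0.0289
grip_force: 30.0
```

Emit:
servo_tool(
  increments=[
    [[-10, 20, 0], 0],
    [[-15, 38, 0], 0],
    [[-15, 38, 0], 0],
    [[-15, 38, 0], 0],
    [[-15, 38, 0], 0],
  ],
)

```text
time_s: 5.2
tcp_pos: [0.5094, -0.1754, 0.2002]
ee_rot: [-0.204, 0.979, 0.0, -0.0]
wrist_force: [1.2, 0.3, -0.6]
gripper_width: 0.0289
grip_force: 30.0
```

Emit:
servo_tool(
  increments=[
    [[-15, 38, 0], 0],
    [[-15, 38, 0], 0],
    [[-15, 38, 0], 0],
    [[-15, 38, 0], 0],
    [[-15, 38, 0], 0],
  ],
)

```text
time_s: 5.7
tcp_pos: [0.5023, 0.0288, 0.2004]
ee_rot: [-0.204, 0.979, 0.0, -0.0]
wrist_force: [0.7, 0.8, -0.8]
gripper_width: 0.0294
grip_force: 30.0
```

Emit:
servo_tool(
  increments=[
    [[-15, 38, 0], 0],
    [[-15, 38, 0], 0],
    [[-15, 38, 0], 0],
    [[-10, 30, 0], 0],
    [[0, 20, 0], 0],
  ],
)

```text
time_s: 6.2
tcp_pos: [0.4877, 0.2018, 0.2001]
ee_rot: [-0.205, 0.979, 0.0, -0.0]
wrist_force: [0.3, 1.0, -0.9]
gripper_width: 0.0294
grip_force: 30.0
```

Emit:
servo_tool(
  increments=[
    [[0, 0, 0], 0],
    [[0, 0, 0], 0],
    [[0, 0, 0], 0],
  ],
)

```text
time_s: 6.5
tcp_pos: [0.4879, 0.1987, 0.2004]
ee_rot: [-0.204, 0.979, -0.0, -0.0]
wrist_force: [-0.6, -0.3, -0.8]
gripper_width: 0.0285
grip_force: 30.0
```

```bash
python3 - <<'E'
from h import *
s,q=wfit("bay_round",(.545,.287,-.24),"w2.png")
print(totool(s,[*q[:2],.058]))
s,q=wfit("bay_square",(.52,.182,-.24),None)
print(s["joint_pos"])
E
```

```text
[(0.67, [379.0, 228.0])]
bbox 335 427 187 310
bay_round [ 0.5338  0.2912 -0.2502] rms 10.9
t 6.5 tcp [0.4879 0.1987 0.2004] w 0.02845865523292916
[-79.   66.6 142.4]
[]
t 6.6 tcp [0.4881 0.1985 0.2005] w 0.028792341491177743
[ 6.94430614e-01  2.36431253e-01 -2.65109871e-01 -4.16836931e-05
 -1.06946671e+00 -1.85581805e+00]
```

View pics/w2.png

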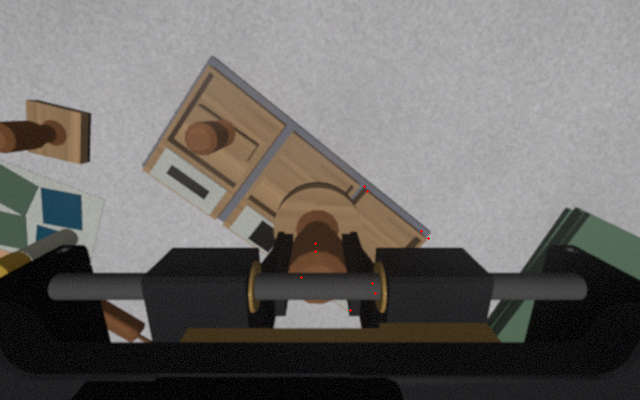

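Wrist view: the rack is seen from above. The third bay with its stamp is at (210,130), the middle bay with the square label at (262,235), and the round bay is partly hidden at (385,230). I shift so the round bay shows clearly.

Emit:
servo_tool(
  increments=[
    [[-20, 20, -10], 0],
    [[-25, 25, -10], 0],
    [[-25, 20, -10], 0],
    [[0, 0, 0], 0],
    [[0, 0, 0], 0],
  ],
)

```text
time_s: 7.2
tcp_pos: [0.5262, 0.2869, 0.23]
ee_rot: [-0.204, 0.979, -0.0, -0.001]
wrist_force: [0.7, -0.3, -1.2]
gripper_width: 0.0288
grip_force: 30.0
```

```bash
python3 - <<'E'
from h import *
s,q=wfit("bay_round",(.545,.287,-.24),None)
s2,m=wcam();im=manip.camera("wrist")
for n,g in(("bay_round",(.543,.2887,-.235)),("bay_square",(.517,.183,-.235))):
    P=pm(m,place(n,g)); print(P.round(0).tolist())
    for p in P: cv2.circle(im,tuple(int(v) for v in p),1,(0,0,255),-1)
cv2.imwrite("pics/w3.png",cv2.resize(im[:330,130:530],None,fx=2,fy=2)[:600,:800])
E
```

```text
[(0.66, [307.1, 174.1])]
bbox 246 371 127 233
bay_round [ 0.5335  0.2874 -0.3302] rms 7.32
t 7.2 tcp [0.5262 0.2869 0.23  ] w 0.02879625677763083
[[306.0, 133.0], [306.0, 135.0], [366.0, 179.0], [369.0, 183.0], [263.0, 193.0], [260.0, 197.0], [321.0, 233.0], [321.0, 240.0], [249.0, 225.0], [298.0, 258.0]]
[[234.0, 77.0], [228.0, 75.0], [300.0, 128.0], [299.0, 129.0], [193.0, 143.0], [185.0, 145.0], [257.0, 188.0], [253.0, 192.0], [176.0, 175.0], [230.0, 212.0]]
```

View pics/w3.png

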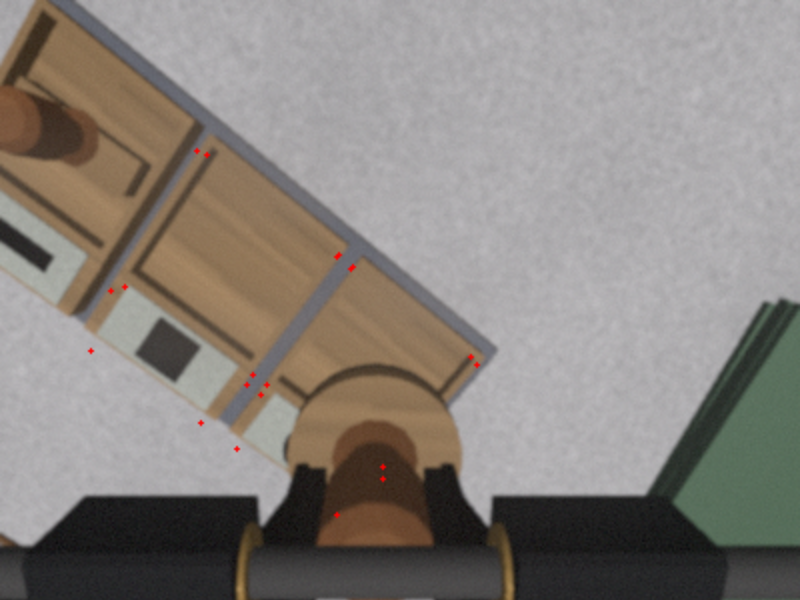

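The overlay is close. I picked rim corners, label corners and the black square's centre at (168,350) in the crop, and fit the rack to those.

```bash
python3 - <<'E'
from h import *
s,m=wcam()
C=[(.051,-.04,128,286),(.089,-.04,98,326),(.089,.04,216,413),(.07,0,168,350),(-.049,-.049,211,137),(-.049,.049,348,243),(-.049,.059,362,256),(-.049,.157,485,352),(.089,.068,236,430)]
C=np.array(C);px=C[:,2:]/2+[130,0]
def P(q):
    c,sn=np.cos(q[2]),np.sin(q[2]);return np.c_[C[:,:2]@np.array([[c,sn],[-sn,c]])+q[:2],np.full(len(C),q[3] if len(q)>3 else .034)]
for q0 in([.52,.18,-.24],[.52,.18,-.24,.034]):
    r=least_squares(lambda q:(pm(m,P(q))-px).ravel(),q0,loss="soft_l1",x_scale=[.01,.01,.1,.01][:len(q0)])
    print(r.x.round(4),(pm(m,P(r.x))-px).round(1).tolist())
q=least_squares(lambda q:(pm(m,P(q))-px).ravel(),[.52,.18,-.24],loss="soft_l1").x
b=q[:2]+.108*np.array([-np.sin(q[2]),np.cos(q[2])]);print("round bay",b,"tool delta",totool(s,[*b,.058]))
E
```

```text
[ 0.5064  0.1851 -0.2551] [[0.9, -0.6], [-0.2, 3.9], [-4.9, -1.6], [0.6, -0.3], [-1.0, -2.1], [-0.1, 0.6], [-0.4, -0.5], [0.2, 1.4], [3.1, 2.6]]
[ 0.5066  0.1849 -0.2548  0.0325] [[1.2, -0.6], [0.2, 3.8], [-4.7, -1.8], [0.8, -0.5], [-0.8, -1.8], [-0.2, 0.7], [-0.5, -0.5], [-0.2, 1.2], [3.2, 2.3]]
round bay [0.53364999 0.28960484] tool delta [ -9.    0.3 172.2]
```

Emit:
servo_tool(
  increments=[
    [[-9, 0, 20], 0],
    [[0, 0, 30], 0],
    [[0, 0, 30], 0],
    [[0, 0, 20], 0],
    [[0, 0, 0], 0],
  ],
)

```text
time_s: 7.85
tcp_pos: [0.5323, 0.2882, 0.1273]
ee_rot: [-0.203, 0.979, -0.002, -0.004]
wrist_force: [-0.8, -0.6, -0.6]
gripper_width: 0.0293
grip_force: 30.0
```

```bash
python3 - <<'E'
from h import *
s,m=wcam();im=manip.camera("wrist");print(s["tcp_pos"])
for X in circ(.03,0): 
    p=pm(m,(X+[s["tcp_pos"][0],s["tcp_pos"][1],s["tcp_pos"][2]-.0405])[None])[0];cv2.circle(im,tuple(int(v) for v in p),1,(255,255,0),-1)
for p in pm(m,place("bay_round",(.534,.2895,-.255))): cv2.circle(im,tuple(int(v) for v in p),1,(0,0,255),-1)
cv2.imwrite("pics/w4.png",im[:340])
E
```

```text
[0.53226166 0.28821256 0.12725541]
```

View pics/w4.png

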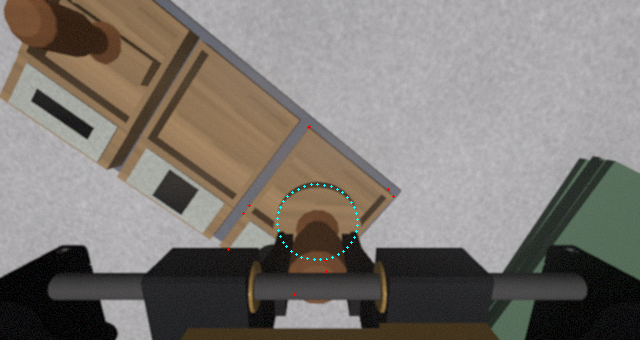

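Overlay matches the bay corners at (308,127) and (390,190), and the foot is over the bay. Lowering now.

Emit:
servo_tool(
  increments=[
    [[-1.5, 0, 20], 0],
    [[0, 0, 20], 0],
    [[0, 0, 15], 0],
    [[0, 0, 8], 0],
    [[0, 0, 0], 0],
  ],
)

```text
time_s: 8.4
tcp_pos: [0.536, 0.2911, 0.0679]
ee_rot: [-0.204, 0.979, -0.0, 0.0]
wrist_force: [-0.2, -0.2, -0.8]
gripper_width: 0.0291
grip_force: 30.0
```

Emit:
servo_tool(
  increments=[
    [[0, 0, 2], 0],
    [[0, 0, 1.5], 0],
    [[0, 0, 1], 0],
    [[0, 0, 0], 0],
    [[0, 0, 0], 0],
  ],
)

```text
time_s: 8.9
tcp_pos: [0.5359, 0.2913, 0.0633]
ee_rot: [-0.204, 0.979, 0.0, 0.0]
wrist_force: [0.2, -0.3, -1.3]
gripper_width: 0.0289
grip_force: 30.0
```

Emit:
servo_tool(
  increments=[
    [[0, 0, 2], 0],
    [[0, 0, 1.5], 0],
    [[0, 0, 1], 0],
    [[0, 0, 0], 0],
    [[0, 0, 0], 0],
  ],
)

```text
time_s: 9.4
tcp_pos: [0.5358, 0.2912, 0.0585]
ee_rot: [-0.204, 0.979, -0.0, -0.0]
wrist_force: [-0.6, 0.3, -1.5]
gripper_width: 0.0291
grip_force: 30.0
```

Emit:
servo_tool(
  increments=[
    [[0, 0, 0.7], 0],
    [[0, 0, 0.5], 0],
    [[0, 0, 0], 0],
    [[0, 0, 0], 0],
  ],
)

```text
time_s: 9.8
tcp_pos: [0.5359, 0.2912, 0.0575]
ee_rot: [-0.204, 0.979, 0.0, 0.0]
wrist_force: [0.3, 0.2, -0.5]
gripper_width: 0.0288
grip_force: 30.0
```

Emit:
servo_tool(
  increments=[
    [[0, 0, 0.5], 0],
    [[0, 0, 0], 0],
    [[0, 0, 0], 0],
  ],
)

```text
time_s: 10.1
tcp_pos: [0.5359, 0.2912, 0.0574]
ee_rot: [-0.204, 0.979, 0.0, 0.0]
wrist_force: [-2.2, -1.0, 3.9]
gripper_width: 0.0289
grip_force: 30.0
```

Contact is felt (3.9 N), so I release and lift.

Emit:
servo_tool(
  increments=[
    [[0, 0, 0], 0],
    [[0, 0, 0], 0],
    [[0, 0, 0], 0],
    [[0, 0, 0], 0],
    [[0, 0, 0], 0],
  ],
  fingers=100,
)

```text
time_s: 10.6
tcp_pos: [0.5358, 0.2912, 0.0566]
ee_rot: [-0.204, 0.979, -0.0, -0.0]
wrist_force: [0.0, -0.1, 0.0]
gripper_width: 0.0611
grip_force: 0.0
```

Emit:
servo_tool(
  increments=[
    [[0, 0, 0], 0],
    [[0, 0, 0], 0],
    [[0, 0, 0], 0],
    [[0, 0, -10], 0],
    [[0, 0, -30], 0],
  ],
)

```text
time_s: 11.1
tcp_pos: [0.5341, 0.2899, 0.0949]
ee_rot: [-0.204, 0.979, -0.002, -0.003]
wrist_force: [-0.1, 0.4, 0.8]
gripper_width: 0.0863
grip_force: 0.0
```

Emit:
servo_tool(
  increments=[
    [[0, 0, -40], 0],
    [[0, 0, -40], 0],
    [[0, 0, -20], 0],
    [[0, 0, 0], 0],
    [[0, 0, 0], 0],
  ],
)

```text
time_s: 11.6
tcp_pos: [0.5355, 0.2912, 0.1974]
ee_rot: [-0.204, 0.979, 0.0, 0.0]
wrist_force: [-0.5, -0.0, -0.1]
gripper_width: 0.087
grip_force: 0.0
```

```bash
python3 - <<'E'
from h import *
s,q=wfit("stamp_round",(.536,.291,0),None) if 0 else (manip.read_state(),0)
_,m=wcam();im=manip.camera("wrist");cv2.imwrite("pics/w5.png",im[:340])
print(s["time_s"],s["tcp_pos"],totool(s,[.5625,-.103,.18]))
E
```

```text
11.6 [0.53554098 0.2911848  0.1974235 ] [ 132.6 -372.2   17. ]
```

View pics/w5.png

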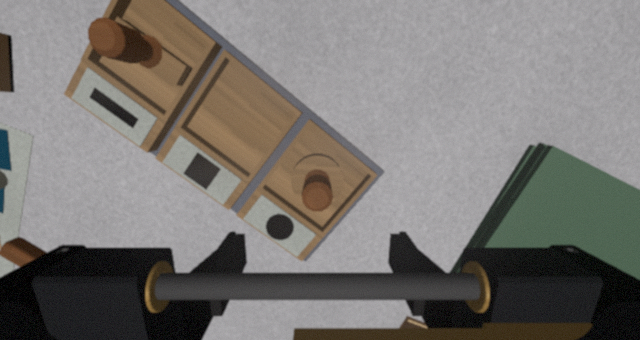

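Round stamp stands upright at (317,185) in the disc bay, next to the disc label at (280,228). Going to the square stamp.

Emit:
servo_tool(
  increments=[
    [[7, -20, 0], 0],
    [[13, -37, 0], 0],
    [[13, -37, 0], 0],
    [[13, -37, 0], 0],
    [[13, -37, 0], 0],
  ],
)

```text
time_s: 12.15
tcp_pos: [0.5478, 0.1111, 0.1955]
ee_rot: [-0.204, 0.979, -0.0, -0.002]
wrist_force: [0.1, 0.8, -0.1]
gripper_width: 0.0869
grip_force: 0.0
```

Emit:
servo_tool(
  increments=[
    [[13, -37, 0], 0],
    [[13, -37, 0], 0],
    [[13, -37, 0], 0],
    [[13, -37, 0], 0],
    [[13, -37, 0], 0],
  ],
)

```text
time_s: 12.65
tcp_pos: [0.5618, -0.0843, 0.1955]
ee_rot: [-0.204, 0.979, 0.0, -0.002]
wrist_force: [1.1, 0.0, -0.2]
gripper_width: 0.087
grip_force: 0.0
```

Emit:
servo_tool(
  increments=[
    [[8, -19, 0], 0],
    [[0, 0, 0], 0],
    [[0, 0, 0], 0],
  ],
)

```text
time_s: 12.95
tcp_pos: [0.5624, -0.1033, 0.1957]
ee_rot: [-0.203, 0.979, 0.0, -0.001]
wrist_force: [-0.3, 0.2, 0.1]
gripper_width: 0.0867
grip_force: 0.0
```

```bash
python3 - <<'E'
from h import *
s,q=wfit("stamp_square",(.562,-.103,.2),"w6.png")
print(totool(s,[.562,-.103,.041]),totool(s,[*q[:2],.041]))
E
```

```text
[(0.7, [319.6, 176.5])]
bbox 290 350 146 206
stamp_square [ 0.5584 -0.1017  0.1751] rms 0.54
t 12.95 tcp [ 0.5624 -0.1033  0.1957] w 0.0867374374285668
[-1.000e-01  2.000e-01  1.547e+02] [  2.7   2.9 154.7]
```

View pics/w6.png

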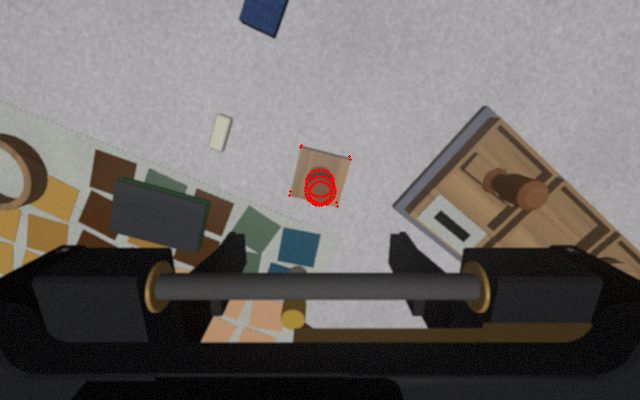

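The square stamp's overlay fits, with the foot at (320,176) and yaw 0.175. Checking glue-stick clearance before descending.

```bash
python3 - <<'E'
from h import *
b=ray("scene",(331,263),0);print("base",b)
for z in(.07,.08,.09,.1,.11,.12): print(z,proj("scene",[b[0],b[1],z]).round(1))
print(totool(manip.read_state(),b))
E
```

```text
base [ 0.70467575 -0.0754425   0.        ]
0.07 [331.2 241.7]
0.08 [331.2 238.6]
0.09 [331.3 235.4]
0.1 [331.3 232.2]
0.11 [331.3 228.9]
0.12 [331.3 225.6]
[-140.8  -32.4  196.1]
```

The glue stick is 140 mm away, so it is clear. Descending.

Emit:
servo_tool(
  increments=[
    [[1.5, 1.5, 25], 0],
    [[0, 0, 40], 0],
    [[0, 0, 40], 0],
    [[0, 0, 30], 0],
    [[0, 0, 20], 0],
  ],
)

```text
time_s: 13.55
tcp_pos: [0.5599, -0.1006, 0.0393]
ee_rot: [-0.205, 0.979, 0.0, -0.002]
wrist_force: [0.5, 0.3, 0.3]
gripper_width: 0.0871
grip_force: 0.0
```

Emit:
servo_tool(
  increments=[
    [[0, 0, 0], 0],
    [[0, 0, 0], 0],
    [[0, 0, 0], 0],
    [[0, 0, 0], 0],
    [[0, 0, 0], 0],
  ],
  fingers=0,
)

```text
time_s: 14.05
tcp_pos: [0.562, -0.1016, 0.043]
ee_rot: [-0.204, 0.979, -0.0, 0.001]
wrist_force: [-1.0, -0.3, -0.5]
gripper_width: 0.0547
grip_force: 0.0
```

Emit:
servo_tool(
  increments=[
    [[0, 0, 0], 0],
    [[0, 0, 0], 0],
    [[0, 0, 0], 0],
    [[0, 0, 0], 0],
    [[0, 0, 0], 0],
  ],
)

```text
time_s: 14.55
tcp_pos: [0.5613, -0.1017, 0.0419]
ee_rot: [-0.204, 0.979, 0.0, -0.0]
wrist_force: [-0.4, 0.6, 1.8]
gripper_width: 0.0288
grip_force: 30.0
```

Emit:
servo_tool(
  increments=[
    [[0, 0, -20], 0],
    [[0, 0, -40], 0],
    [[0, 0, -40], 0],
    [[0, 0, -40], 0],
    [[0, 0, -20], 0],
  ],
)

```text
time_s: 15.05
tcp_pos: [0.5628, -0.1019, 0.2057]
ee_rot: [-0.204, 0.979, -0.001, 0.003]
wrist_force: [1.2, -0.0, -1.7]
gripper_width: 0.0288
grip_force: 30.0
```

Emit:
servo_tool(
  increments=[
    [[-5, 20, 0], 0],
    [[-8, 36, 0], 0],
    [[-8, 36, 0], 0],
    [[-8, 36, 0], 0],
    [[-8, 36, 0], 0],
  ],
)

```text
time_s: 15.55
tcp_pos: [0.529, 0.0645, 0.2014]
ee_rot: [-0.204, 0.979, 0.0, -0.0]
wrist_force: [0.6, 0.6, -0.6]
gripper_width: 0.0294
grip_force: 30.0
```

Emit:
servo_tool(
  increments=[
    [[-8, 36, 0], 0],
    [[-8, 36, 0], 0],
    [[-8, 35, 0], 0],
    [[-4, 14, 0], 0.07],
    [[0, 0, 0], 0.12],
  ],
)

```text
time_s: 16.05
tcp_pos: [0.5065, 0.1875, 0.2012]
ee_rot: [-0.11, 0.994, 0.0, -0.0]
wrist_force: [-0.1, -0.4, -1.4]
gripper_width: 0.0293
grip_force: 30.0
```

Emit:
servo_tool(
  increments=[
    [[0, 0, 20], 0.12],
    [[0, 0, 30], 0.12],
    [[0, 0, 20], 0],
    [[0, 0, 0], 0],
    [[0, 0, 0], 0],
  ],
)

```text
time_s: 16.55
tcp_pos: [0.5074, 0.1854, 0.132]
ee_rot: [0.009, 1.0, -0.0, -0.0]
wrist_force: [-0.3, 0.2, -1.0]
gripper_width: 0.0291
grip_force: 30.0
```

```bash
python3 - <<'E'
from h import *
s,m=wcam();im=manip.camera("wrist");x,y,z=s["tcp_pos"];print(s["time_s"],s["tcp_pos"],totool(s,[.507,.1855,.0588]),Rn.from_quat(s["ee_rot"]).as_matrix()[:2,0])
F=place("stamp_square",(x,y,-.255))[:8]+[0,0,z-.0418]
for p in pm(m,F): cv2.circle(im,tuple(int(v) for v in p),2,(255,255,0),-1)
for p in pm(m,place("bay_square",(.507,.1855,-.255))): cv2.circle(im,tuple(int(v) for v in p),2,(0,0,255),-1)
cv2.imwrite("pics/w7.png",im[:340])
E
```

```text
16.55 [0.50737962 0.18539941 0.13196468] [ 0.4  0.1 73.2] [-0.9998233   0.01879754]
```

View pics/w7.png

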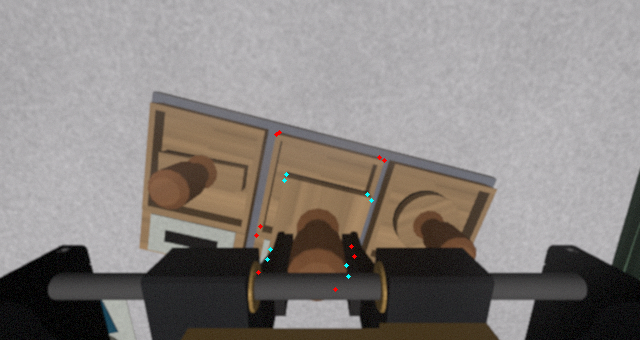

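The foot (cyan) is square with the middle bay, at (286,175)-(368,195), and the rim corners match. Lowering.

Emit:
servo_tool(
  increments=[
    [[0, 0, 20], 0],
    [[0, 0, 25], 0],
    [[0, 0, 15], 0],
    [[0, 0, 6], 0],
    [[0, 0, 0], 0],
  ],
)

```text
time_s: 17.1
tcp_pos: [0.5076, 0.1857, 0.0663]
ee_rot: [0.01, 1.0, 0.0, 0.0]
wrist_force: [1.0, -0.4, -0.2]
gripper_width: 0.0294
grip_force: 30.0
```

Emit:
servo_tool(
  increments=[
    [[0, 0, 2], 0],
    [[0, 0, 1.5], 0],
    [[0, 0, 1], 0],
    [[0, 0, 0], 0],
    [[0, 0, 0], 0],
  ],
)

```text
time_s: 17.6
tcp_pos: [0.5072, 0.1855, 0.0615]
ee_rot: [0.01, 1.0, 0.0, 0.0]
wrist_force: [-0.5, -0.1, -0.9]
gripper_width: 0.0291
grip_force: 30.0
```

Emit:
servo_tool(
  increments=[
    [[0, 0, 1], 0],
    [[0, 0, 0.7], 0],
    [[0, 0, 0.5], 0],
    [[0, 0, 0], 0],
    [[0, 0, 0], 0],
  ],
)

```text
time_s: 18.1
tcp_pos: [0.5072, 0.1855, 0.0591]
ee_rot: [0.01, 1.0, -0.0, -0.0]
wrist_force: [-0.2, -0.2, -1.1]
gripper_width: 0.0289
grip_force: 30.0
```

Emit:
servo_tool(
  increments=[
    [[0, 0, 0.5], 0],
    [[0, 0, 0], 0],
    [[0, 0, 0], 0],
  ],
)

```text
time_s: 18.4
tcp_pos: [0.5073, 0.1856, 0.0589]
ee_rot: [0.01, 1.0, 0.0, 0.0]
wrist_force: [0.3, 0.2, 0.8]
gripper_width: 0.0294
grip_force: 30.0
```

Emit:
servo_tool(
  increments=[
    [[0, 0, 0.3], 0],
    [[0, 0, 0], 0],
    [[0, 0, 0], 0],
  ],
)

```text
time_s: 18.7
tcp_pos: [0.5073, 0.1856, 0.0588]
ee_rot: [0.009, 1.0, 0.0, 0.0]
wrist_force: [-1.6, -0.4, 4.8]
gripper_width: 0.0292
grip_force: 30.0
```

Emit:
servo_tool(
  increments=[
    [[0, 0, 0], 0],
    [[0, 0, 0], 0],
    [[0, 0, 0], 0],
    [[0, 0, 0], 0],
    [[0, 0, 0], 0],
  ],
  fingers=100,
)

```text
time_s: 19.2
tcp_pos: [0.5071, 0.1854, 0.0581]
ee_rot: [0.01, 1.0, -0.0, -0.0]
wrist_force: [0.2, 0.8, 0.4]
gripper_width: 0.0614
grip_force: 0.0
```

Emit:
servo_tool(
  increments=[
    [[0, 0, 0], 0],
    [[0, 0, 0], 0],
    [[0, 0, 0], 0],
    [[0, 0, -10], 0],
    [[0, 0, -30], 0],
  ],
)

```text
time_s: 19.7
tcp_pos: [0.5054, 0.1843, 0.0967]
ee_rot: [0.01, 1.0, -0.002, -0.003]
wrist_force: [0.4, 0.5, 0.5]
gripper_width: 0.0867
grip_force: 0.0
```

Emit:
servo_tool(
  increments=[
    [[-15, 0, -40], 0],
    [[-15, 0, -40], 0],
    [[-15, 0, -20], 0],
    [[0, 0, 0], 0],
    [[0, 0, 0], 0],
  ],
)

```text
time_s: 20.2
tcp_pos: [0.5517, 0.1844, 0.1985]
ee_rot: [0.01, 1.0, 0.0, -0.0]
wrist_force: [-0.4, -0.5, -1.0]
gripper_width: 0.0872
grip_force: 0.0
```

```bash
python3 - <<'E'
from h import *
cv2.imwrite("pics/w8.png",manip.camera("wrist")[:340])
print(manip.read_state()["time_s"])
E
```

```text
20.25
```

View pics/w8.png

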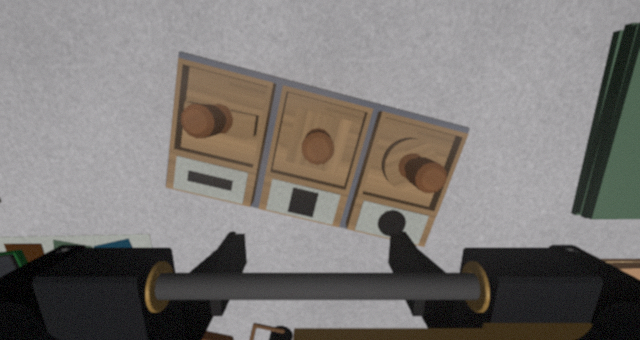

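Both stamps stand upright in their bays: the square one at (317,145) by the square label, and the round one at (420,170) by the disc label. The gripper is clear, so I hand in.

```bash
python3 -c "
from bench import manip
print(manip.sign_off())"
```

```text
the job is handed in; nothing more can be done
None
```

Both stamps are set down upright and released in their matching bays, the round stamp by the disc label and the square stamp by the square label, and the job was handed in at about 20 s.

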